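Bed the cork pads of a bookend against a bent bracket

ROBOT

A 6-joint arm with a two-finger parallel gripper is mounted at the origin on the work surface. World frame = base frame: x ahead of the robot, y to its left, z up, the work surface at z = 0. Lengths are in m, angles in rad, forces in N, time in s.
With the tool pointing down it reaches from about 0.375 to 0.9 m from the base axis. Payload 3.1 kg.
Tool frame: the origin (TCP) lies between the finger pads; the fingertips stand 14 mm ahead of it and the grasp point (between the pads) lies 5 mm behind it; z points along the fingers, y is the line along which they close (so a half turn about z gives the same grasp; the last joint's range is limited). The gripper opens to 85 mm and grips with 20 to 120 N. Pads are 22 mm wide; open, the fingers measure 114 mm over their backs; the gripper's body (76 mm by 85 mm) begins 54 mm behind the grasp point. The pads swing forward as they close: fully open they stand 13 mm farther back than shut.
Start: joints at [1.069, 0.527, 1.433, -0, 1.181, -0.178], TCP at [0.199, 0.593, 0.245] pointing down, gripper open.
Joint ranges: [-3.08, 3.08], [-0.75, 2.2], [0.22, 2.44], [-1.43, 4.57], [0, 2.65], [-2.85, 2.85]. Speed limits (rad/s): [2.79, 2.79, 3.14, 3.14, 3.14, 3.14].

INTERFACE

Orientations are given as a rotation vector (axis times angle).
In Python, from rig import status, get_image, camera_info, env gives the robot as it stands. The module is installed in compiled form; this text tells all that it offers.
- The arm moves only by the tool step_arm, never from a script. Its argument "moves" is a list that holds one entry, the list of rows, each a list of 5 numbers: the opening, from 0 (shut) to 1 (fully open), then the shift along the tool's x, y, z each as a share of 20 mm, from -1 to 1, then the turn about the tool's z as a share of 6 degrees, from -1 to 1. A call has 1 to 8 rows; each row shifts and turns the commanded pose from where the row before left it, along the tool's axes as they then stand; what a row does not reach is not made up. A row lasts 1/12 s, in which the tool goes at most 41.7 mm and 7.16 degrees, less where a joint would pass 70% of its speed; a pose out of reach is approached as far as the arm can. A call with a number of a shift or a turn outside -1 to 1 is refused whole. A call with a gripper value outside its range is refused whole. The fingers move at their own pace and stop on an object; the grip force is fixed at half the most. Time passes only in rows, so rows that do not move let the fingers close. It gives the time, the measured TCP pose, the force, the opening and the grip force at its end, in the units of the state.
- status.observe(): the state, without advancing time (a new reading comes with each control period).
- get_image(name): name is "scene" or "top" or "wrist"; returns the picture (384x512x3 uint8, blue, green, red); there is no depth.
- camera_info(name): a dict with "fx", "fy", "cx", "cy" (pixels), "world_to_cam" (4x4, takes a point from world to camera coordinates). Camera axes: x right, y up, looking along -z (the intrinsics and any distortion apply to the point x, -y, -z); pixel columns grow to the right and rows downward; lengths in m; the calibration is good to about 2 mm. A picture is of the moment at which its call begins: read the wrist's pose just before it. camera_info takes no time and is no camera call; for the wrist camera it gives the pose at the moment of the call.
- env.finish_job(): hands the job in; it is judged then, once.
The state is a dict: "t": time; "joint_positions": joint angles; "joint_vel": joint speeds; "joint_torque": joint torques, N m; "eef_pos": TCP position; "ee_rot": TCP orientation; "ft_force": force on the tool from outside, world axes, zero at the start; "torque": the same for the moment, N m; "opening": opening from 0.0 (shut) to 1.0 (fully open); "grip_force": force on a finger pad.
Only numpy, scipy, OpenCV 4.12 (cv2) and the standard library are available. Lean on these libraries where they do the work, as an engineer would, in place of code of your own. Each camera call takes 0.05 s, during which the arm holds its last target. There are 200 camera calls.

TASK

The cork pads on the walnut bookend have just been glued: push the block so that its single broad pad bears squarely on the steel bracket's facing plate with about 10 N (over and above the block's drag on the slate) for a good second, then turn the block and press its pair of cork strips against the plate in the same way. The glue is tender: never load the bracket with more than 20 N, and keep off the pawn-shaped knob while pressing, as it is only for moving and turning the block. Leave the bookend standing with its strips against the plate and do not disturb the cup, the saucer or the two standing pawns.

Things in the scene. Friction and masses are not known exactly. Their poses are not given: they have to be found in the camera images.
- bookend: loose dark walnut block 110 x 110 mm, 55 mm high, about 0.5 kg, ash pawn knob on the middle of its top. Origin at the centre of its underside, z up. Its +x side carries the broad cork pad, its +y side the two cork strips; -x and -y sides are bare, to push on. Waxed and slippery; its drag on the slate, 1 to 4 N, varies
- knob: turned ash pawn fixed on the middle of the block's top: round head 29 mm across from 77 to 106 mm above the slate (straight-sided from 83 to 99 mm), neck 20 mm across below it, foot 38 mm across and 6 mm high; its origin and axes are those of the bookend
- knob_head (a point): middle of the knob's head, on its axis, 91 mm above the underside of the block; where to grip it from above
- broad_pad: cork pad on the bookend's +x side, 90 mm wide, 8 mm thick, from 10 to 50 mm above the slate; its origin and axes are those of the bookend
- broad_face (a point): centre of the broad pad's outer face, 63 mm from the block's axis along its +x
- strip_a: upright cork strip on the bookend's +y side, 20 mm wide, 8 mm thick, from 10 to 50 mm above the slate, centred 35 mm towards the block's -x; its origin and axes are those of the bookend
- strip_b: the same strip, centred 35 mm towards the block's +x; its origin and axes are those of the bookend
- strips_face (a point): midway between the two strips in the plane of their outer faces, 63 mm from the block's axis along its +y
- bracket: bent steel bracket bolted to the slate, upright 180 mm wide, 60 mm high, its flat side the plane x = 0, looking along -x towards the robot; y along it; origin at the bottom middle of that side. On it, parallel, a 6 mm steel facing plate of the same width and height is packed out on studs: its front stands anywhere from 10 to 18 mm before the plane x = 0, not measured; it does not give
- cup: blue ceramic coffee cup, 80 mm across the rim, 70 mm high, with a handle, standing on the slate: a bystander; origin under its centre
- saucer: white porcelain saucer, 140 mm across, 18 mm high: a bystander; origin under its centre
- pawn0: loose ash pawn, 36 mm across its foot, 61 mm high, standing: a bystander; origin under its centre
- pawn1: another such loose pawn: a bystander
Not all that is in view belongs to the job. There is more than one size of the bookend; the one meant has the size given above.

How it is judged:
By the outcome, as a careful person would: the job done as asked, in the order asked, and still so for the second after the job is handed in, with the robot touching nothing.
It also fails if it takes over 72 s, if anything falls off the work surface, if the arm or the gripper's body presses on something with over 40 N, if the wrist force passes 120 N, or if a joint passes its speed limit or range.

## Working session

There is one attempt and no reset: what is moved stays moved. The work goes in short steps, Python scripts to look and compute and a tool call to move; the robot and the scene stay as the last step left them, time stands still between calls to the robot, and variables do not carry over. Pictures are saved under pics/ and viewed, at most 10 in all, crops included, and the job is handed in when it is done.

Besides the shell and the picture viewer there is one more tool, called by a JSON object that holds its "fn" and its "kwargs", one argument or row to a line. step_arm: Moves the arm, as the interface text tells. Shift numbers are shares of 20 mm and turn numbers shares of 6 degrees, none past 1 either way. Its arguments: {"type":"object","properties":{"moves":{"type":"array"}},"required":["moves"]}

```bash
mkdir -p pics; python3 - <<'E'
from rig import status,get_image,camera_info
import cv2,numpy as np
s=status.observe(); print(s['t'],s['eef_pos'],s['ee_rot'],s['ft_force'],s['opening'])
for n in('scene','top'):
    im=get_image(n); cv2.imwrite(f'pics/{n}0.png',im); c=camera_info(n); print(n,{k:np.round(v,4).tolist() if k!='distortion' else v for k,v in c.items()})
E
```

```text
0.0 [0.19849494 0.59192754 0.24431091] [-0.50624892 -3.0997834   0.00325185] [-0.66231229 -0.24088809  0.23250263] 1.0015494735608548
scene {'fx': 371.3086, 'fy': 371.3086, 'cx': 254.4067, 'cy': 195.7858, 'world_to_cam': [[0.7453, 0.6668, 0.0022, -0.3902], [-0.5494, 0.6121, 0.5687, 0.2498], [0.3778, -0.4251, 0.8225, -1.1336], [0.0, 0.0, 0.0, 1.0]]}
top {'fx': 406.3731, 'fy': 406.3731, 'cx': 251.9358, 'cy': 189.704, 'world_to_cam': [[0.0292, -0.9995, 0.0129, -0.0172], [0.9876, 0.0309, 0.1538, -0.5343], [-0.1542, 0.0082, 0.988, -1.1085], [0.0, 0.0, 0.0, 1.0]]}
```

View pics/top0.png

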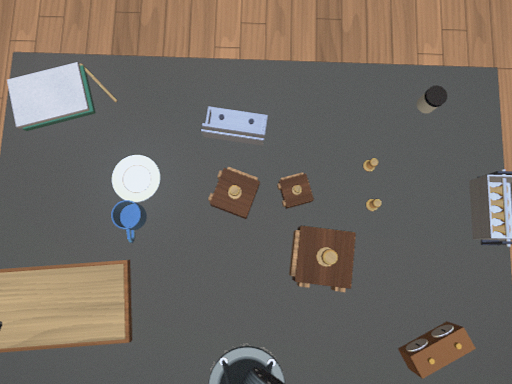

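View pics/scene0.png

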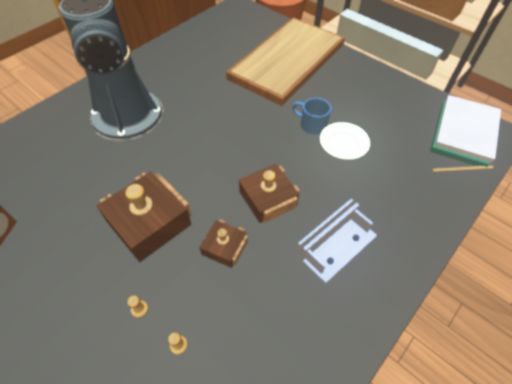

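Top view: three bookends. The one about 42 px wide, at (235,192), fits 110 mm. The bracket is at (235,122) with its plate line near row 135. The cup is at (127,215), the saucer at (136,178) and the pawns at (370,165) and (374,204). Next I take a closer look at the cork sides and compute positions.

```bash
cat > h.py <<'E'
import numpy as np,cv2
from rig import status,get_image,camera_info
from scipy.spatial.transform import Rotation as R
def ray(c,u,v):
    d=np.array([(u-c['cx'])/c['fx'],-(v-c['cy'])/c['fy'],-1.0]); T=np.array(c['world_to_cam']); Rm=T[:3,:3]
    return -Rm.T@T[:3,3], Rm.T@d
def onplane(c,u,v,z):
    o,d=ray(c,u,v); return o+d*(z-o[2])/d[2]
def proj(c,p):
    q=np.array(c['world_to_cam'])@np.r_[p,1]; return c['cx']+c['fx']*q[0]/-q[2], c['cy']-c['fy']*q[1]/-q[2]
def st():
    s=status.observe(); M=R.from_rotvec(s['ee_rot']).as_matrix()
    print('t',round(s['t'],2),'p',np.round(s['eef_pos'],4),'x',np.round(M[:,0],3),'yaw_x',round(np.degrees(np.arctan2(M[1,0],M[0,0])),2),'F',np.round(s['ft_force'],2),'op',round(s['opening'],3),'g',round(s['grip_force'],1),'q',np.round(s['joint_positions'],2)); return s,M
E
python3 - <<'E'
from h import *
t=cv2.imread('pics/top0.png'); s=cv2.imread('pics/scene0.png')
a=cv2.resize(t[95:225,190:290],None,fx=4,fy=4,interpolation=cv2.INTER_CUBIC)
b=cv2.resize(s[155:285,230:380][:, :100],None,fx=4,fy=4,interpolation=cv2.INTER_CUBIC)
cv2.imwrite('pics/c1.png',np.hstack([a,b]))
c=camera_info('top')
hsv=cv2.cvtColor(t,cv2.COLOR_BGR2HSV)
print('knob',onplane(c,235,191.5,.1),'saucer',onplane(c,136,178,.015),'cup',onplane(c,127,214,.07),'p',onplane(c,370,166,.03),onplane(c,374,205,.03),'small',onplane(c,296,190,.07),'big',onplane(c,327,258,.12))
for uv in((202,132),(267,139),(207,107),(268,115)): print(uv,onplane(c,*uv,.06),onplane(c,*uv,0))
for z,n in((.055,'blk'),):
    m=(t.max(2)<110)&(t[:,:,2].astype(int)-t[:,:,0]>25); m=m.astype(np.uint8); m=cv2.morphologyEx(m,cv2.MORPH_CLOSE,np.ones((5,5)))
    for k in cv2.findContours(m,0,2)[0]:
        if cv2.contourArea(k)>400:
            r=cv2.minAreaRect(k); print(r,[np.round(onplane(c,*p,z)[:2],3) for p in cv2.boxPoints(r)])
E
```

```text
knob [0.51910644 0.04471989 0.1       ] saucer [0.56246965 0.33559878 0.015     ] cup [0.45253928 0.33725389 0.07      ] p [ 0.6164292  -0.34078211  0.03      ] [ 0.50305529 -0.35045761  0.03      ] small [ 0.53305156 -0.12245428  0.07      ] big [ 0.35054822 -0.19860519  0.12      ]
(202, 132) [0.69308753 0.14585021 0.06      ] [0.71111691 0.15322645 0.        ]
(267, 139) [ 0.67864612 -0.03935446  0.06      ] [ 0.69590017 -0.04192145  0.        ]
(207, 107) [0.76774823 0.13510105 0.06      ] [0.78978598 0.14190019 0.        ]
(268, 115) [ 0.7497407  -0.04055032  0.06      ] [ 0.77081166 -0.04318151  0.        ]
((322.28839111328125, 257.79864501953125), (62.568485260009766, 59.705875396728516), 6.709836959838867) [array([ 0.278, -0.105]), array([ 0.439, -0.122]), array([ 0.424, -0.294]), array([ 0.264, -0.273])]
((294.7169494628906, 190.50942993164062), (28.845714569091797, 30.768760681152344), 74.05460357666016) [array([ 0.56 , -0.068]), array([ 0.586, -0.151]), array([ 0.508, -0.173]), array([ 0.482, -0.091])]
((233.85568237304688, 192.67523193359375), (40.13385772705078, 39.70308303833008), 21.03750991821289) [array([0.488, 0.12 ]), array([0.595, 0.085]), array([ 0.557, -0.022]), array([0.452, 0.015])]
```

View pics/c1.png

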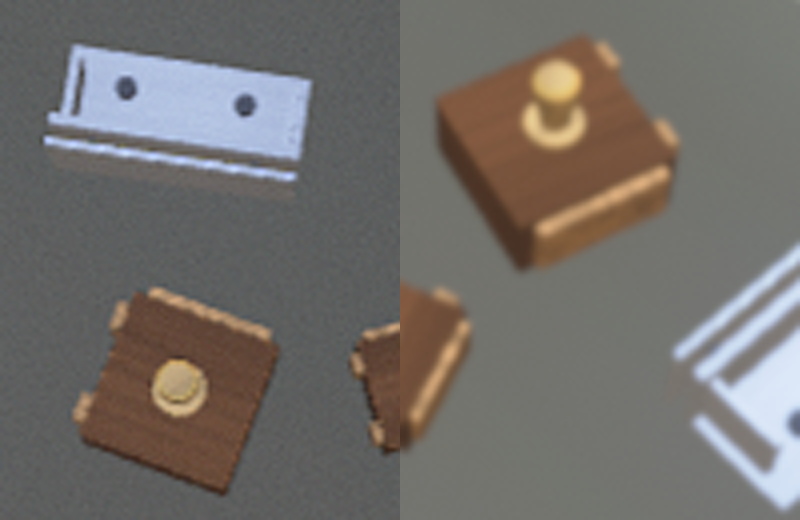

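The crop shows the right block: the pad faces the bracket, the strips face left (+y), and the block's yaw is about -18.5°. The knob head is at crop (180,378), about (0.524, 0.047). The bracket plate's yaw is about -4.5°. I move above the knob and look with the wrist camera.

{"fn": "step_arm", "kwargs": {
  "moves": [
    [[1,-1,-0.86,0,0],[1,-1,-0.86,0,0],[1,-1,-0.86,0,0],[1,-1,-0.86,0,0],[1,-1,-0.86,0,0],[1,-1,-0.86,0,0],[1,-1,-0.86,0,0],[1,-1,-0.86,0,0]]
  ]
}}

```text
t: 0.77
eef_pos: [0.3069, 0.4098, 0.245]
ee_rot: [-0.506, -3.1, 0.001]
ft_force: [1.1, -0.4, -0.5]
opening: 0.999
grip_force: 0.0
```

{"fn": "step_arm", "kwargs": {
  "moves": [
    [[1,-1,-0.86,0,0],[1,-1,-0.86,0,0],[1,-1,-0.86,0,0],[1,-1,-0.86,0,0],[1,-1,-0.86,0,0],[1,-1,-0.86,0,0],[1,-1,-0.86,0,0],[1,-1,-0.86,0,0]]
  ]
}}

```text
t: 1.43
eef_pos: [0.4148, 0.2285, 0.2451]
ee_rot: [-0.506, -3.1, 0.0]
ft_force: [0.1, -0.5, 0.3]
opening: 0.995
grip_force: 0.0
```

{"fn": "step_arm", "kwargs": {
  "moves": [
    [[1,-1,-0.86,0,0],[1,-1,-0.86,0,0],[1,-1,-0.86,0,0],[1,-1,-0.86,0,0],[1,-1,-0.86,0,0],[1,-1,-0.86,0,0],[1,-1,-0.86,0,0],[1,-1,-0.86,0,0]]
  ]
}}

```text
t: 2.1
eef_pos: [0.5227, 0.0472, 0.245]
ee_rot: [-0.507, -3.099, -0.0]
ft_force: [0.6, 0.1, -0.7]
opening: 1.0
grip_force: 0.0
```

```bash
python3 - <<'E'
from h import *
s,M=st(); c=camera_info('wrist'); im=get_image('wrist'); cv2.imwrite('pics/w1.png',im)
o,d=ray(c,256,192); print('cam',o,'dir',d,'in tool',M.T@(o-s['eef_pos']),'fx',c['fx'],c['cx'],c['cy'],[k for k in c])
print('proj knob',proj(c,[.524,.047,.1]),'plate',proj(c,[.693,.146,.06]),proj(c,[.679,-.039,.06]))
E
```

```text
t 2.1 p [0.5227 0.0472 0.245 ] x [-0.948  0.318  0.001] yaw_x 161.43 F [ 0.57  0.11 -0.69] op 1.0 g 0.0 q [-0.12  0.39  1.68  0.    1.07 -1.37]
cam [0.45118416 0.07123477 0.37426711] dir [ 0.28454026 -0.08586859 -0.95488576] in tool [ 7.55543573e-02 -2.90554968e-05 -1.29227539e-01] fx 295.22833559677105 253.16172335809395 189.89241627555728 ['fx', 'fy', 'cx', 'cy', 'world_to_cam']
proj knob (np.float64(253.50686192919835), np.float64(183.50015120638577)) plate (np.float64(374.41228404831793), np.float64(276.2811643619354)) (np.float64(227.98146888953596), np.float64(307.6484638757024))
```

View pics/w1.png

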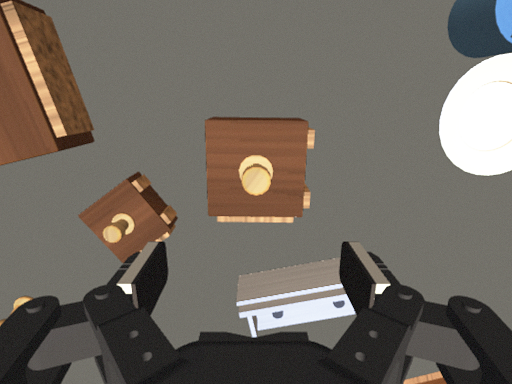

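The wrist view shows the block square to the image (206–307 x 118–217), with the knob head at (257,180) and the plate from (237,300) to (340,285). I refine the numbers.

```bash
python3 - <<'E'
from h import *
im=cv2.imread('pics/w1.png'); c=camera_info('wrist'); hsv=cv2.cvtColor(im,cv2.COLOR_BGR2HSV)
# plate: strong vertical gradients per column
g=cv2.GaussianBlur(cv2.cvtColor(im,cv2.COLOR_BGR2GRAY),(3,3),0).astype(int)
for u in(245,290,330): print(u,g[255:325,u].tolist())
m=((hsv[:,:,0]<30)&(hsv[:,:,2]>170)&(hsv[:,:,1]>70)).astype(np.uint8)
for k in cv2.findContours(m,0,2)[0]:
    if cv2.contourArea(k)>60: print('light',cv2.contourArea(k),cv2.minAreaRect(k))
m=((hsv[:,:,0]<20)&(hsv[:,:,2]<150)&(hsv[:,:,1]>90)).astype(np.uint8); m[:110]=0;m[225:]=0;m[:,:195]=0;m[:,320:]=0
m=cv2.morphologyEx(m,cv2.MORPH_CLOSE,np.ones((3,3)))
k=max(cv2.findContours(m,0,2)[0],key=cv2.contourArea); r=cv2.minAreaRect(k); print(r)
for p in cv2.boxPoints(r): print(p,onplane(c,*p,.055))
print('head',onplane(c,257,181,.106),onplane(c,257,181,.1))
E
```

```text
245 [113, 113, 113, 114, 114, 113, 112, 112, 115, 115, 114, 113, 114, 114, 113, 112, 113, 113, 115, 124, 132, 133, 132, 134, 136, 136, 135, 134, 133, 134, 135, 136, 135, 134, 134, 135, 135, 135, 137, 138, 137, 137, 139, 136, 149, 191, 226, 235, 229, 199, 157, 137, 134, 133, 130, 140, 176, 216, 234, 235, 235, 217, 169, 122, 109, 111, 112, 113, 113, 113]
290 [113, 113, 112, 113, 113, 113, 113, 114, 114, 113, 117, 127, 134, 135, 135, 137, 137, 135, 134, 135, 136, 137, 138, 139, 138, 136, 137, 138, 139, 140, 140, 140, 140, 140, 140, 137, 149, 188, 225, 237, 233, 208, 168, 144, 138, 138, 137, 143, 174, 216, 236, 238, 237, 237, 238, 238, 239, 239, 239, 239, 238, 237, 237, 238, 239, 239, 239, 240, 235, 205]
330 [114, 114, 110, 108, 120, 133, 136, 137, 138, 138, 136, 133, 132, 134, 137, 140, 140, 138, 138, 140, 140, 140, 140, 140, 140, 141, 142, 142, 140, 155, 197, 231, 240, 235, 209, 168, 142, 137, 137, 137, 141, 169, 214, 238, 240, 239, 240, 240, 239, 238, 237, 237, 238, 238, 239, 239, 239, 239, 239, 240, 241, 240, 224, 175, 125, 110, 112, 113, 114, 115]
light 202.5 ((422.7353515625, 378.4
[... 412 characters left out ...]
59907531738), 40.601295471191406)
light 82.0 ((306.0, 199.5), (15.0, 6.0), 90.0)
light 1052.5 ((255.0, 175.0), (40.0, 34.0), 90.0)
light 112.0 ((310.5, 139.0), (18.0, 7.0), 90.0)
light 1331.5 ((35.25444030761719, 73.31066131591797), (136.76925659179688, 11.461539268493652), 67.38013458251953)
((257.4141845703125, 166.7659454345703), (106.09963989257812, 98.63458251953125), 0.784824550151825)
[203.69383 215.35197] [ 0.55887893 -0.02908452  0.055     ]
[205.04485 116.72664] [0.45543886 0.01322881 0.055     ]
[311.13452 118.17992] [0.49256704 0.11845539 0.055     ]
[309.7835  216.80525] [0.60002668 0.08732015 0.055     ]
head [0.52581221 0.04678472 0.106     ] [0.52740884 0.04631509 0.1       ]
```

```bash
python3 - <<'E'
from h import *
c=camera_info('wrist')
T=[onplane(c,u,v,.06) for u,v in((245,299.6),(290,291.9),(330,284.7))]; B=[onplane(c,u,v,0) for u,v in((245,273.8),(290,265.5),(330,259))]
B2=[onplane(c,u,v,.06) for u,v in((245,312),(290,303.5),(330,296.5))]
for n,P in(('top',T),('bot',B),('brk',B2)):
    d=P[2]-P[0]; print(n,np.round(P,4).tolist(),'normal yaw',np.degrees(np.arctan2(-d[0],d[1])))
ct=camera_info('top'); t=cv2.imread('pics/top0.png'); g=cv2.cvtColor(t,cv2.COLOR_BGR2GRAY).astype(int)
pts=[]
for u in range(208,262,6):
    col=g[124:144,u]; pts.append([u,124+int(np.argmax(np.diff(-col[8:] )))+8.5]) ; 
print(pts)
for u in(210,235,260): print(u,g[122:150,u].tolist())
print('right end w1 of plate', onplane(c,237,302,.06))
E
```

```text
top [[0.6801, -0.0202, 0.06], [0.6873, 0.0368, 0.06], [0.693, 0.0866, 0.06]] normal yaw -6.881071876395613
bot [[0.6813, -0.0224, 0.0], [0.689, 0.0436, 0.0], [0.6971, 0.1007, 0.0]] normal yaw -7.308244433434068
brk [[0.6978, -0.0263, 0.06], [0.7038, 0.0319, 0.06], [0.7097, 0.0823, 0.06]] normal yaw -6.241654584739214
[[208, 132.5], [214, 132.5], [220, 133.5], [226, 134.5], [232, 135.5], [238, 135.5], [244, 136.5], [250, 137.5], [256, 138.5]]
210 [167, 180, 189, 194, 178, 119, 98, 96, 158, 198, 139, 106, 101, 103, 101, 104, 96, 94, 94, 90, 98, 92, 91, 96, 90, 99, 94, 94]
235 [192, 195, 194, 192, 190, 193, 190, 190, 147, 109, 103, 100, 185, 205, 124, 95, 108, 103, 103, 101, 92, 96, 91, 95, 92, 93, 94, 93]
260 [184, 189, 184, 186, 185, 188, 189, 192, 188, 189, 184, 191, 137, 104, 97, 113, 180, 172, 115, 99, 101, 101, 100, 95, 95, 93, 96, 96]
right end w1 of plate [ 0.68030314 -0.03092211  0.06      ]
```

{"fn": "step_arm", "kwargs": {
  "moves": [
    [[1,0,0,1,0],[1,-0.15,0,1,0],[1,0,0,1,0],[1,0,0,1,0],[1,0,0,1,0],[1,0,0,1,0],[1,0,0,1,0],[1,0,0,0.9,0]]
  ]
}}

```text
t: 2.82
eef_pos: [0.5248, 0.0477, 0.0859]
ee_rot: [-0.506, -3.099, 0.0]
ft_force: [0.1, 0.5, 0.3]
opening: 1.0
grip_force: 0.0
```

Plate front: normal yaw -6.9°, centre about (0.689, 0.057); both cameras agree. Now I grip the knob.

{"fn": "step_arm", "kwargs": {
  "moves": [
    [[0,0,0,0,0],[0,0,0,0,0],[0,0,0,0,0],[0,0,0,0,0],[0,0,0,0,0],[0,0,0,0,0],[0,0,0,0,0],[0,0,0,0,0]]
  ]
}}

```text
t: 3.48
eef_pos: [0.5264, 0.0475, 0.0888]
ee_rot: [0.506, 3.098, 0.0]
ft_force: [-0.3, 1.3, 6.6]
opening: 0.314
grip_force: 59.0
```

```bash
python3 -c "
from h import *
s,M=st()
d=np.array([.0935,.019,0]); print(M.T@d/.02)"
```

```text
t 3.48 p [0.5264 0.0475 0.0888] x [-0.948  0.318 -0.003] yaw_x 161.45 F [-0.33  1.29  6.58] op 0.314 g 59.0 q [-0.12  0.64  1.8   0.    0.69 -1.37]
[-4.12977355  2.38807455  0.01397685]
```

{"fn": "step_arm", "kwargs": {
  "moves": [
    [[0,0,0,-0.14,0],[0,0,0,0,-0.5],[0,0,0,0,-0.5],[0,0,0,0,-0.5],[0,0,0,0,-0.45],[0,0,0,0,0]]
  ]
}}

```text
t: 3.98
eef_pos: [0.5246, 0.0475, 0.0897]
ee_rot: [-0.186, -3.134, -0.0]
ft_force: [-0.2, 0.3, -4.5]
opening: 0.311
grip_force: 59.4
```

{"fn": "step_arm", "kwargs": {
  "moves": [
    [[0,-0.3,0.2,0,0],[0,-0.7,0.2,0,0],[0,-0.7,0.2,0,0],[0,-0.7,0.2,0,0],[0,-0.7,0.2,0,0],[0,-0.7,0.2,0,0],[0,-0.5,0.2,0,0],[0,-0.2,0.1,0,0]]
  ]
}}

```text
t: 4.65
eef_pos: [0.6207, 0.0669, 0.09]
ee_rot: [0.189, 3.133, 0.0]
ft_force: [0.9, -0.4, -5.0]
opening: 0.315
grip_force: 59.5
```

{"fn": "step_arm", "kwargs": {
  "moves": [
    [[0,0,0,0,0],[0,0,0,0,0]]
  ]
}}

```text
t: 4.82
eef_pos: [0.6173, 0.0668, 0.0896]
ee_rot: [-0.188, -3.134, 0.0]
ft_force: [-0.5, 0.4, -5.5]
opening: 0.311
grip_force: 59.5
```

```bash
python3 - <<'E'
from h import *
s,M=st()
c=camera_info('wrist'); im=get_image('wrist'); cv2.imwrite('pics/w2.png',im)
E
```

```text
t 4.82 p [0.6173 0.0668 0.0896] x [-0.993  0.119  0.002] yaw_x 173.14 F [-0.54  0.44 -5.5 ] op 0.311 g 59.5 q [-0.07  0.72  1.56 -0.    0.86 -1.52]
```

View pics/w2.png

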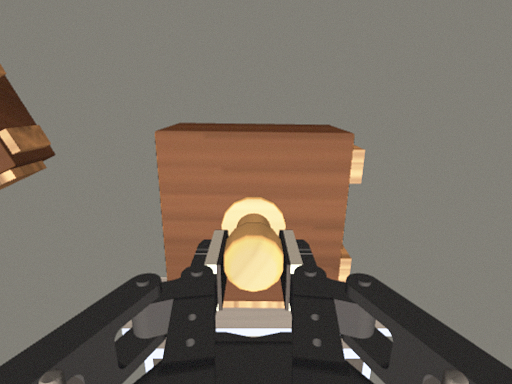

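The wrist view shows the block square to the tool, with its back edge level from (160,132) to (353,132) and the knob held. I lower a hair, release, rise, back off and shut the fingers.

{"fn": "step_arm", "kwargs": {
  "moves": [
    [[0,0,0,0.05,0],[0,0,0,0.03,0],[1,0,0,0,0],[1,0,0,0,0],[1,0,0,0,0],[1,0,0,-0.6,0],[1,0,0,-1,0],[1,0,0,-1,0]]
  ]
}}

```text
t: 5.53
eef_pos: [0.6182, 0.0665, 0.1415]
ee_rot: [-0.188, -3.135, -0.0]
ft_force: [0.2, -0.2, 0.1]
opening: 0.999
grip_force: 0.0
```

{"fn": "step_arm", "kwargs": {
  "moves": [
    [[1,0,0,-1,0],[1,0.5,0,-0.4,0],[0,1,0,0,0],[0,1,0,0,0],[0,1,0,0,0],[0,1,0,0,0],[0,0.5,0,0,0],[0,0,0,0,0]]
  ]
}}

```text
t: 6.2
eef_pos: [0.5157, 0.079, 0.1686]
ee_rot: [-0.187, -3.133, -0.0]
ft_force: [-0.3, -0.2, 0.5]
opening: 0.144
grip_force: 0.0
```

```bash
python3 - <<'E'
from h import *
s,M=st(); im=get_image('wrist'); c=camera_info('wrist'); t=get_image('top'); cv2.imwrite('pics/w3.png',im);cv2.imwrite('pics/t3.png',t)
cv2.imwrite('pics/c3.png',np.hstack([im[:, :],cv2.resize(t[100:200,200:275],None,fx=3.84,fy=3.84,interpolation=cv2.INTER_CUBIC)]))
E
```

```text
t 6.2 p [0.5157 0.079  0.1686] x [-0.993  0.119  0.003] yaw_x 173.18 F [-0.35 -0.19  0.55] op 0.144 g 0.0 q [-0.06  0.5   1.76  0.    0.88 -1.51]
```

View pics/c3.png

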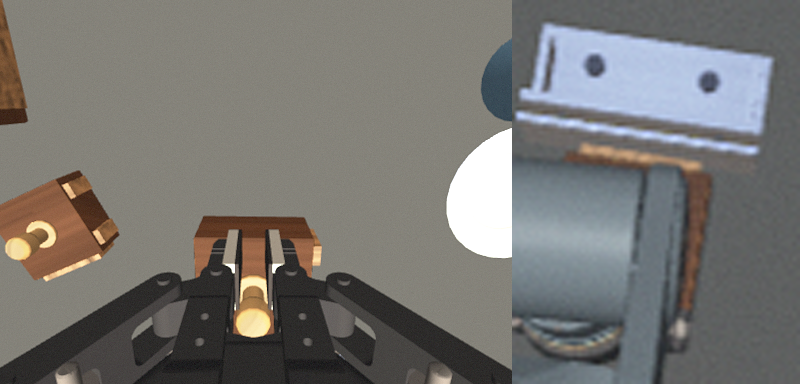

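The block is square and centred, and the tool is clear of the knob. I descend behind it and approach.

{"fn": "step_arm", "kwargs": {
  "moves": [
    [[0,0,0,0.9,0],[0,0,0,1,0],[0,0,0,1,0],[0,0,0,1,0],[0,0,0,1,0],[0,0,0,1,0],[0,0,0,0.45,0],[0,0,0,0,0]]
  ]
}}

```text
t: 6.97
eef_pos: [0.5192, 0.0782, 0.0395]
ee_rot: [-0.188, -3.133, 0.0]
ft_force: [-0.6, 0.8, 0.5]
opening: 0.001
grip_force: 0.0
```

{"fn": "step_arm", "kwargs": {
  "moves": [
    [[0,-0.5,0,0,0],[0,-0.5,0,0,0],[0,-0.4,0,0,0],[0,0,0,0,0]]
  ]
}}

```text
t: 7.3
eef_pos: [0.5511, 0.0746, 0.0429]
ee_rot: [0.188, 3.129, -0.0]
ft_force: [0.1, 0.0, -0.6]
opening: 0.002
grip_force: 0.0
```

{"fn": "step_arm", "kwargs": {
  "moves": [
    [[0,-0.1,0,0,0],[0,-0.1,0,0,0],[0,-0.1,0,0,0],[0,-0.1,0,0,0]]
  ]
}}

```text
t: 7.63
eef_pos: [0.5536, 0.0743, 0.0416]
ee_rot: [-0.187, -3.133, -0.0]
ft_force: [-1.3, 0.5, 1.3]
opening: 0.0
grip_force: 1.1
```

```bash
python3 -c "
from h import *
s,M=st();print(M.T@s['ft_force'])"
```

```text
t 7.63 p [0.5536 0.0743 0.0416] x [-0.993  0.119  0.003] yaw_x 173.15 F [-1.34  0.51  1.31] op 0.0 g 1.1 q [-0.07  0.75  1.74 -0.    0.66 -1.52]
[ 1.39770441  0.341133   -1.30866004]
```

{"fn": "step_arm", "kwargs": {
  "moves": [
    [[0,-0.05,0,0,0],[0,-0.05,0,0,0]]
  ]
}}

```text
t: 7.8
eef_pos: [0.5559, 0.074, 0.0414]
ee_rot: [-0.188, -3.134, 0.0]
ft_force: [-2.7, 1.1, 0.6]
opening: 0.0
grip_force: 1.0
```

{"fn": "step_arm", "kwargs": {
  "moves": [
    [[0,-0.05,0,0,0],[0,-0.05,0,0,0]]
  ]
}}

```text
t: 7.97
eef_pos: [0.5572, 0.0739, 0.0413]
ee_rot: [-0.187, -3.132, -0.0]
ft_force: [-5.0, 0.0, 2.0]
opening: -0.001
grip_force: 2.6
```

{"fn": "step_arm", "kwargs": {
  "moves": [
    [[0,-0.05,0,0,0],[0,-0.05,0,0,0]]
  ]
}}

```text
t: 8.13
eef_pos: [0.5572, 0.0738, 0.041]
ee_rot: [-0.187, -3.128, -0.0]
ft_force: [-8.1, 0.1, 4.1]
opening: -0.002
grip_force: 4.1
```

{"fn": "step_arm", "kwargs": {
  "moves": [
    [[0,-0.04,0,-0.03,0],[0,-0.03,0,0,0],[0,0,0,0,0]]
  ]
}}

```text
t: 8.38
eef_pos: [0.5573, 0.0735, 0.0411]
ee_rot: [-0.186, -3.125, 0.001]
ft_force: [-8.4, -0.7, 1.3]
opening: 0.001
grip_force: 4.0
```

```bash
python3 -c "
from h import *
s,M=st();print(M.T@s['ft_force'],s['torque'])"
```

```text
t 8.38 p [0.5573 0.0735 0.0411] x [-0.993  0.119  0.011] yaw_x 173.18 F [-8.38 -0.74  1.29] op 0.001 g 4.0 q [-0.07  0.75  1.72 -0.    0.67 -1.52]
[ 8.2466633  -1.73170897 -1.19671042] [-0.04759998  1.1340761  -0.02623096]
```

{"fn": "step_arm", "kwargs": {
  "moves": [
    [[0,-0.05,0,0,0],[0,-0.05,0,0,0],[0,0,0,0,0]]
  ]
}}

```text
t: 8.63
eef_pos: [0.5573, 0.0735, 0.0411]
ee_rot: [-0.186, -3.121, 0.0]
ft_force: [-12.5, -0.9, 4.7]
opening: 0.001
grip_force: 5.6
```

```bash
python3 - <<'E'
from h import *
s,M=st();print(M.T@s['ft_force'])
t=get_image('top'); w=get_image('scene'); cv2.imwrite('pics/c4.png',np.hstack([cv2.resize(t[110:185,195:275],None,fx=5,fy=5,interpolation=cv2.INTER_CUBIC),cv2.resize(w[140:215,260:340],None,fx=5,fy=5,interpolation=cv2.INTER_CUBIC)]))
s,M=st();print(M.T@s['ft_force'])
E
```

```text
t 8.63 p [0.5573 0.0735 0.0411] x [-0.993  0.119  0.015] yaw_x 173.18 F [-12.48  -0.94   4.73] op 0.001 g 5.6 q [-0.07  0.76  1.72 -0.    0.68 -1.52]
[12.35299726 -2.42108877 -4.5389609 ]
t 8.73 p [0.5573 0.0735 0.0411] x [-0.993  0.119  0.015] yaw_x 173.19 F [-11.05  -0.18   4.46] op -0.004 g 5.6 q [-0.07  0.76  1.72 -0.    0.68 -1.52]
[11.01683693 -1.49623105 -4.29019865]
```

View pics/c4.png

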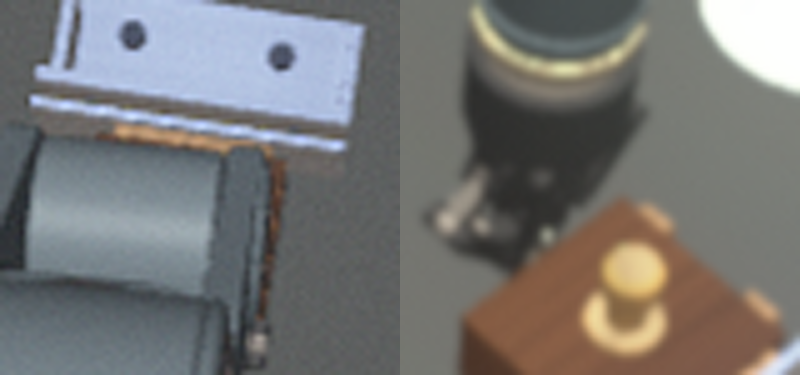

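The view fits pad-on-plate contact: the pad is parallel to the plate line, the tool has stalled, and the force is well above the drag. I hold.

{"fn": "step_arm", "kwargs": {
  "moves": [
    [[0,-0.015,0,0,0],[0,0,0,0,0],[0,0,0,0,0],[0,0,0,0,0]]
  ]
}}

```text
t: 9.07
eef_pos: [0.5573, 0.0735, 0.0411]
ee_rot: [-0.186, -3.121, 0.0]
ft_force: [-12.1, 0.2, 6.1]
opening: -0.002
grip_force: 5.8
```

{"fn": "step_arm", "kwargs": {
  "moves": [
    [[0,0,0,0,0],[0,0,0,0,0],[0,0,0,0,0],[0,0,0,0,0]]
  ]
}}

```text
t: 9.4
eef_pos: [0.5573, 0.0735, 0.0411]
ee_rot: [-0.186, -3.121, 0.0]
ft_force: [-12.1, -0.2, 5.7]
opening: -0.002
grip_force: 5.8
```

{"fn": "step_arm", "kwargs": {
  "moves": [
    [[0,0,0,0,0],[0,0,0,0,0],[0,0,0,0,0],[0,0,0,0,0]]
  ]
}}

```text
t: 9.73
eef_pos: [0.5573, 0.0735, 0.0411]
ee_rot: [-0.186, -3.12, 0.001]
ft_force: [-11.5, -0.2, 5.1]
opening: 0.003
grip_force: 5.8
```

{"fn": "step_arm", "kwargs": {
  "moves": [
    [[0,0,0,0,0],[0,0,0,0,0],[0,0,0,0,0],[0,0,0,0,0]]
  ]
}}

```text
t: 10.07
eef_pos: [0.5573, 0.0735, 0.0411]
ee_rot: [-0.186, -3.121, 0.001]
ft_force: [-12.0, -0.4, 5.2]
opening: -0.0
grip_force: 5.8
```

{"fn": "step_arm", "kwargs": {
  "moves": [
    [[0,0,0,0,0],[0,0,0,0,0]]
  ]
}}

```text
t: 10.23
eef_pos: [0.5573, 0.0735, 0.0411]
ee_rot: [-0.186, -3.121, 0.001]
ft_force: [-11.3, -1.1, 6.0]
opening: -0.001
grip_force: 5.8
```

Friction against the side of the block is putting about 5 N downward on it. I relieve that and hold again, so that the net pressure is right.

{"fn": "step_arm", "kwargs": {
  "moves": [
    [[0,-0.01,0,-0.03,0],[0,-0.01,0,-0.03,0],[0,0,0,0,0]]
  ]
}}

```text
t: 10.48
eef_pos: [0.5573, 0.0735, 0.0413]
ee_rot: [-0.186, -3.119, 0.0]
ft_force: [-10.6, -0.7, -3.0]
opening: -0.002
grip_force: 5.1
```

{"fn": "step_arm", "kwargs": {
  "moves": [
    [[0,0,0,0,0],[0,0,0,0,0]]
  ]
}}

```text
t: 10.65
eef_pos: [0.5573, 0.0735, 0.0412]
ee_rot: [-0.186, -3.119, 0.0]
ft_force: [-11.3, -0.3, -1.6]
opening: 0.002
grip_force: 5.2
```

{"fn": "step_arm", "kwargs": {
  "moves": [
    [[0,-0.04,0,0,0],[0,0,0,0,0]]
  ]
}}

```text
t: 10.82
eef_pos: [0.5573, 0.0734, 0.0412]
ee_rot: [-0.186, -3.117, 0.0]
ft_force: [-11.6, -1.3, -0.8]
opening: 0.002
grip_force: 5.8
```

{"fn": "step_arm", "kwargs": {
  "moves": [
    [[0,0,0,0,0],[0,0,0,0,0],[0,0,0,0,0]]
  ]
}}

```text
t: 11.07
eef_pos: [0.5573, 0.0734, 0.0412]
ee_rot: [-0.186, -3.118, 0.0]
ft_force: [-11.5, -0.4, 0.1]
opening: 0.0
grip_force: 5.8
```

{"fn": "step_arm", "kwargs": {
  "moves": [
    [[0,0,0,0,0],[0,0,0,0,0],[0,0,0,0,0],[0,0,0,0,0],[0,0,0,0,0]]
  ]
}}

```text
t: 11.48
eef_pos: [0.5573, 0.0734, 0.0412]
ee_rot: [-0.186, -3.118, 0.0]
ft_force: [-10.8, 0.1, -0.3]
opening: 0.001
grip_force: 5.8
```

{"fn": "step_arm", "kwargs": {
  "moves": [
    [[0,0,0,0,0],[0,0,0,0,0],[0,0,0,0,0],[0,0,0,0,0],[0,0,0,0,0]]
  ]
}}

```text
t: 11.9
eef_pos: [0.5573, 0.0734, 0.0412]
ee_rot: [-0.186, -3.118, 0.0]
ft_force: [-11.3, 0.1, 0.3]
opening: 0.005
grip_force: 5.8
```

{"fn": "step_arm", "kwargs": {
  "moves": [
    [[0,0,0,0,0],[0,0,0,0,0],[0,0,0,0,0],[0,0,0,0,0]]
  ]
}}

```text
t: 12.23
eef_pos: [0.5573, 0.0734, 0.0412]
ee_rot: [-0.186, -3.118, 0.0]
ft_force: [-11.2, -0.5, -0.1]
opening: 0.003
grip_force: 5.8
```

{"fn": "step_arm", "kwargs": {
  "moves": [
    [[0,-0.035,0,0,0],[0,0,0,0,0],[0,0,0,0,0]]
  ]
}}

```text
t: 12.48
eef_pos: [0.5572, 0.0734, 0.0412]
ee_rot: [-0.185, -3.116, 0.0]
ft_force: [-13.1, -0.0, 0.4]
opening: 0.001
grip_force: 6.4
```

{"fn": "step_arm", "kwargs": {
  "moves": [
    [[0,0,0,0,0],[0,0,0,0,0],[0,0,0,0,0],[0,0,0,0,0],[0,0,0,0,0],[0,0,0,0,0]]
  ]
}}

```text
t: 12.98
eef_pos: [0.5573, 0.0734, 0.0412]
ee_rot: [-0.185, -3.116, 0.0]
ft_force: [-12.7, -0.4, 0.5]
opening: -0.006
grip_force: 6.4
```

{"fn": "step_arm", "kwargs": {
  "moves": [
    [[0,0,0,0,0],[0,0,0,0,0],[0,0,0,0,0],[0,0,0,0,0],[0,0,0,0,0],[0,0,0,0,0],[0,0,0,0,0]]
  ]
}}

```text
t: 13.57
eef_pos: [0.5573, 0.0734, 0.0412]
ee_rot: [-0.185, -3.116, 0.0]
ft_force: [-12.6, -0.3, 1.7]
opening: 0.001
grip_force: 6.4
```

```bash
python3 -c "
from h import *
s,M=st();print(M.T@s['ft_force'])"
```

```text
t 13.57 p [0.5573 0.0734 0.0412] x [-0.993  0.119  0.02 ] yaw_x 173.19 F [-12.59  -0.27   1.75] op 0.001 g 6.4 q [-0.07  0.76  1.72 -0.    0.69 -1.52]
[12.50475812 -1.76298855 -1.49418728]
```

The broad pad was pressed at about 12.6 N, some 10 N net. I retreat, rise, open and go back over the knob.

{"fn": "step_arm", "kwargs": {
  "moves": [
    [[0,0.3,0,0,0],[0,1,0,0,0],[0,1,0,0,0],[0,0,0,-0.5,0],[0,0,0,-1,0],[0.5,0,0,-1,0],[1,0,0,-1,0],[1,0,0,-1,0]]
  ]
}}

```text
t: 14.23
eef_pos: [0.5231, 0.078, 0.1353]
ee_rot: [0.188, 3.131, -0.0]
ft_force: [0.5, -0.3, -0.2]
opening: 0.418
grip_force: 0.0
```

{"fn": "step_arm", "kwargs": {
  "moves": [
    [[1,0,0,-1,0],[1,0,0,-0.8,0],[1,0,0,0,0],[1,0,0,0,0]]
  ]
}}

```text
t: 14.57
eef_pos: [0.5229, 0.0781, 0.1709]
ee_rot: [0.188, 3.13, -0.0]
ft_force: [-1.1, -0.4, 0.5]
opening: 0.972
grip_force: 0.0
```

```bash
python3 - <<'E'
from h import *
s,M=st(); d=np.array([.6228,.0655,.088])-s['eef_pos']; print(M.T@d/.02)
c=camera_info('wrist'); im=get_image('wrist'); cv2.imwrite('pics/w5.png',im)
hsv=cv2.cvtColor(im,cv2.COLOR_BGR2HSV); m=((hsv[:,:,0]<35)&(hsv[:,:,2]>170)&(hsv[:,:,1]>70)).astype(np.uint8)
for k in cv2.findContours(m,0,2)[0]:
    if cv2.contourArea(k)>60: print(cv2.boundingRect(k))
print(proj(c,[.6228,.0655,.1]))
E
```

```text
t 14.57 p [0.5229 0.0781 0.1709] x [-0.993  0.119 -0.006] yaw_x 173.14 F [-1.06 -0.39  0.48] op 0.972 g 0.0 q [-0.06  0.5   1.75 -0.    0.88 -1.51]
[-5.00848851 -0.02865244  4.17680813]
(307, 307, 9, 17)
(236, 304, 35, 33)
(233, 274, 40, 29)
(311, 244, 10, 20)
(43, 244, 59, 29)
(5, 227, 26, 24)
(93, 220, 13, 15)
(26, 211, 30, 28)
(62, 174, 14, 15)
(np.float64(252.21858869174912), np.float64(323.1080190207715))
```

{"fn": "step_arm", "kwargs": {
  "moves": [
    [[1,-1,0,0,0],[1,-1,0,0,0],[1,-1,0,0,0],[1,-1,0,0,0],[1,-1,0,0,0],[1,0,0,1,0],[1,0,0,1,0],[1,0,0,1,0]]
  ]
}}

```text
t: 15.28
eef_pos: [0.6201, 0.0661, 0.1072]
ee_rot: [-0.188, -3.135, -0.0]
ft_force: [0.9, 0.7, 0.7]
opening: 0.996
grip_force: 0.0
```

{"fn": "step_arm", "kwargs": {
  "moves": [
    [[1,0,0,0.95,0],[1,0,0,0,0],[0,0,0,0,0],[0,0,0,0,0],[0,0,0,0,0],[0,0,0,0,0],[0,0,0,0,0],[0,0,0,0,0]]
  ]
}}

```text
t: 15.95
eef_pos: [0.6207, 0.0662, 0.0919]
ee_rot: [0.187, 3.134, -0.0]
ft_force: [-1.6, -0.8, 5.0]
opening: 0.312
grip_force: 58.9
```

{"fn": "step_arm", "kwargs": {
  "moves": [
    [[0,0,0,0,0],[0,0,0,0,0]]
  ]
}}

```text
t: 16.12
eef_pos: [0.6207, 0.0662, 0.0919]
ee_rot: [0.187, 3.134, -0.0]
ft_force: [-0.2, -0.5, 5.6]
opening: 0.309
grip_force: 59.1
```

{"fn": "step_arm", "kwargs": {
  "moves": [
    [[0,0,0,-0.07,0],[0,0.2,0,0,0],[0,0.4,0,0,0],[0,0.4,0,0,0],[0,0.4,0,0,0],[0,0.2,0,0,0],[0,0,0,0,0],[0,0,0,0,0.5]]
  ]
}}

```text
t: 16.78
eef_pos: [0.5867, 0.0704, 0.0919]
ee_rot: [-0.27, -3.127, 0.0]
ft_force: [-0.4, -0.0, 1.7]
opening: 0.311
grip_force: 59.9
```

{"fn": "step_arm", "kwargs": {
  "moves": [
    [[0,0,0,0,0.8],[0,0,0,0,0.9],[0,0,0,0,0.9],[0,0,0,0,0.9],[0,0,0,0,0.9],[0,0,0,0,0.9],[0,0,0,0,0.9],[0,0,0,0,0.9]]
  ]
}}

```text
t: 17.45
eef_pos: [0.5877, 0.0703, 0.0919]
ee_rot: [-1.394, -2.815, 0.001]
ft_force: [-0.3, 0.3, 2.2]
opening: 0.312
grip_force: 59.9
```

{"fn": "step_arm", "kwargs": {
  "moves": [
    [[0,0,0,0,0.9],[0,0,0,0,0.9],[0,0,0,0,0.9],[0,0,0,0,0.9],[0,0,0,0,0.9],[0,0,0,0,0.9],[0,0,0,0,0.9],[0,0,0,0,0.9]]
  ]
}}

```text
t: 18.12
eef_pos: [0.5877, 0.0702, 0.0919]
ee_rot: [-2.332, -2.104, 0.001]
ft_force: [0.2, -0.1, 1.7]
opening: 0.31
grip_force: 59.9
```

{"fn": "step_arm", "kwargs": {
  "moves": [
    [[0,0,0,0,0.2],[0,0,0,0,0],[0,0,0,0,0]]
  ]
}}

```text
t: 18.37
eef_pos: [0.5877, 0.0703, 0.0919]
ee_rot: [-2.348, -2.086, 0.001]
ft_force: [0.1, -0.4, 3.8]
opening: 0.312
grip_force: 60.1
```

```bash
python3 - <<'E'
from h import *
s,M=st(); im=get_image('wrist'); cv2.imwrite('pics/w6.png',im)
d=np.array([.689,.057,0])-s['eef_pos']; n=np.array([.9928,-.1201,0]); t=np.array([.1201,.9928,0]); print('n',d@n,'t',d@t)
E
```

```text
t 18.37 p [0.5877 0.0703 0.0919] x [0.118 0.993 0.   ] yaw_x 83.23 F [ 0.07 -0.41  3.84] op 0.312 g 60.1 q [-0.07  0.69  1.64  0.    0.81  0.05]
n 0.10213218034603852 t -0.0009979132971513328
```

View pics/w6.png

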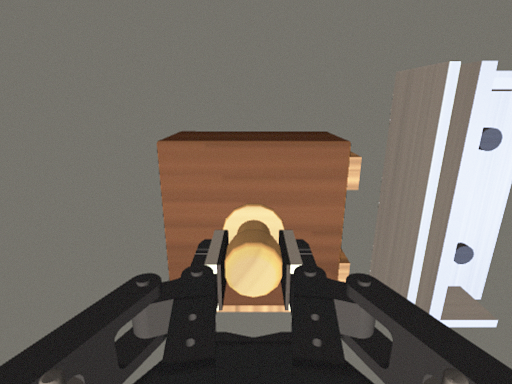

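The strips now face the plate and the block is square in the grip. The gap is about 35 mm. I advance 27 mm, release, rise and back away.

{"fn": "step_arm", "kwargs": {
  "moves": [
    [[0,0,0.25,0,0],[0,0,0.4,0,0],[0,0,0.4,0,0],[0,0,0.3,0,0],[0,0,0,0,0],[0,0,0,0,0],[1,0,0,0,0],[1,0,0,0,0]]
  ]
}}

```text
t: 19.08
eef_pos: [0.6143, 0.067, 0.0911]
ee_rot: [-2.349, -2.084, 0.001]
ft_force: [0.0, -0.5, -0.6]
opening: 0.581
grip_force: 0.0
```

{"fn": "step_arm", "kwargs": {
  "moves": [
    [[1,0,0,0,0],[1,0,0,0,0],[1,0,0,-0.6,0],[1,0,0,-1,0],[1,0,0,-1,0],[1,0,0,-1,0],[1,0,0,-0.4,0],[1,0,-0.5,0,0]]
  ]
}}

```text
t: 19.75
eef_pos: [0.6087, 0.0677, 0.1752]
ee_rot: [2.345, 2.08, 0.01]
ft_force: [1.1, -0.3, 0.8]
opening: 1.0
grip_force: 0.0
```

{"fn": "step_arm", "kwargs": {
  "moves": [
    [[0,0,-1,0,0],[0,0,-1,0,0],[0,0,-1,0,0],[0,0,-1,0,0],[0,0,-0.7,0,0],[0,0,0,0,-1],[0,0,0,0,-1],[0,0,0,0,-1]]
  ]
}}

```text
t: 20.42
eef_pos: [0.5112, 0.0795, 0.172]
ee_rot: [1.989, 2.432, 0.0]
ft_force: [-0.2, -0.0, -0.0]
opening: 0.002
grip_force: 0.0
```

{"fn": "step_arm", "kwargs": {
  "moves": [
    [[0,0,0,0,-1],[0,0,0,0,-1],[0,0,0,0,-1],[0,0,0,0,-1],[0,0,0,0,-1],[0,0,0,0,-1],[0,0,0,0,-1],[0,0,0,0,-1]]
  ]
}}

```text
t: 21.08
eef_pos: [0.5115, 0.0794, 0.1718]
ee_rot: [-0.828, -3.03, 0.0]
ft_force: [-0.4, 0.1, 0.8]
opening: 0.003
grip_force: 0.0
```

{"fn": "step_arm", "kwargs": {
  "moves": [
    [[0,0,0,0,-1],[0,0,0,0,-1],[0,0,0,0,-1],[0,0,0,0,-1],[0,0,0,0,0],[0,0,0,0,0]]
  ]
}}

```text
t: 21.58
eef_pos: [0.5116, 0.0794, 0.1718]
ee_rot: [-0.192, -3.136, -0.0]
ft_force: [0.4, -0.2, -0.3]
opening: -0.006
grip_force: 0.0
```

```bash
python3 - <<'E'
from h import *
s,M=st(); c=camera_info('wrist'); im=get_image('wrist'); cv2.imwrite('pics/w7.png',im)
cv2.imwrite('pics/c7.png',cv2.resize(im[190:384,150:380],None,fx=2.5,fy=2.5))
hsv=cv2.cvtColor(im,cv2.COLOR_BGR2HSV); m=((hsv[:,:,0]<35)&(hsv[:,:,2]>170)&(hsv[:,:,1]>70)).astype(np.uint8)
for k in cv2.findContours(m,0,2)[0]:
    x,y,w,h=cv2.boundingRect(k)
    if cv2.contourArea(k)>200: print((x,y,w,h),onplane(c,x+w/2,y+h/2,.1))
g=cv2.cvtColor(im,cv2.COLOR_BGR2GRAY).astype(int)
E
```

```text
t 21.58 p [0.5116 0.0794 0.1718] x [-0.993  0.122  0.   ] yaw_x 173.0 F [ 0.35 -0.22 -0.34] op -0.006 g 0.0 q [-0.06  0.49  1.77  0.    0.88 -1.51]
(247, 310, 13, 27) [0.61175261 0.06752777 0.1       ]
(46, 256, 58, 27) [ 0.5445593  -0.06373353  0.1       ]
(10, 240, 26, 23) [ 0.52462199 -0.09837264  0.1       ]
(30, 223, 30, 28) [ 0.51493599 -0.07782425  0.1       ]
```

View pics/c7.png

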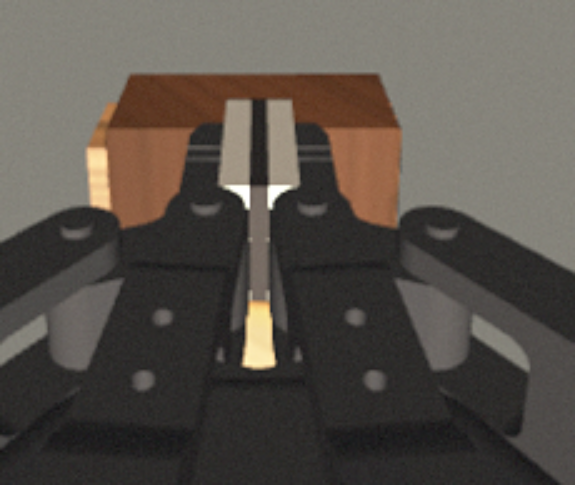

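The block is square, with its bare -y side towards the tool and centred within about 1 mm. I descend and approach.

{"fn": "step_arm", "kwargs": {
  "moves": [
    [[0,0,-0.05,0.9,0],[0,0,0,1,0],[0,0,0,1,0],[0,0,0,1,0],[0,0,0,1,0],[0,0,0,1,0],[0,0,0,0.55,0],[0,0,0,0,0]]
  ]
}}

```text
t: 22.3
eef_pos: [0.5102, 0.0784, 0.0407]
ee_rot: [-0.19, -3.131, 0.0]
ft_force: [-0.0, 0.6, -0.5]
opening: 0.002
grip_force: 0.0
```

{"fn": "step_arm", "kwargs": {
  "moves": [
    [[0,-0.5,0,0,0],[0,-0.5,0,0,0],[0,-0.5,0,0,0],[0,0,0,0,0],[0,-0.1,0,0,0],[0,-0.08,0,0,0]]
  ]
}}

```text
t: 22.8
eef_pos: [0.5452, 0.0743, 0.0432]
ee_rot: [0.188, 3.135, -0.0]
ft_force: [-0.8, 0.1, 0.8]
opening: -0.0
grip_force: 0.0
```

{"fn": "step_arm", "kwargs": {
  "moves": [
    [[0,-0.08,0,0,0],[0,-0.08,0,0,0]]
  ]
}}

```text
t: 22.97
eef_pos: [0.5478, 0.074, 0.0428]
ee_rot: [-0.188, -3.136, 0.0]
ft_force: [0.2, -0.5, -0.8]
opening: 0.002
grip_force: 0.0
```

{"fn": "step_arm", "kwargs": {
  "moves": [
    [[0,-0.05,0,0,0]]
  ]
}}

```text
t: 23.05
eef_pos: [0.549, 0.0739, 0.0428]
ee_rot: [-0.188, -3.136, 0.0]
ft_force: [-0.5, -0.6, 0.1]
opening: -0.0
grip_force: 0.0
```

{"fn": "step_arm", "kwargs": {
  "moves": [
    [[0,-0.05,0,0,0]]
  ]
}}

```text
t: 23.13
eef_pos: [0.55, 0.0737, 0.0427]
ee_rot: [-0.188, -3.136, -0.0]
ft_force: [-0.8, -1.0, -0.9]
opening: -0.001
grip_force: 0.0
```

{"fn": "step_arm", "kwargs": {
  "moves": [
    [[0,-0.05,0,0,0]]
  ]
}}

```text
t: 23.22
eef_pos: [0.5501, 0.0737, 0.0426]
ee_rot: [-0.188, -3.134, -0.0]
ft_force: [-1.8, 0.1, 0.8]
opening: -0.001
grip_force: 1.1
```

{"fn": "step_arm", "kwargs": {
  "moves": [
    [[0,-0.05,0,-0.01,0],[0,-0.05,0,-0.01,0]]
  ]
}}

```text
t: 23.38
eef_pos: [0.5521, 0.0735, 0.0428]
ee_rot: [-0.188, -3.134, -0.0]
ft_force: [-1.8, 0.4, -0.7]
opening: 0.002
grip_force: 0.7
```

{"fn": "step_arm", "kwargs": {
  "moves": [
    [[0,-0.05,0,0,0]]
  ]
}}

```text
t: 23.47
eef_pos: [0.5535, 0.0733, 0.0429]
ee_rot: [-0.188, -3.135, -0.0]
ft_force: [-1.3, -0.5, -0.9]
opening: -0.002
grip_force: 0.7
```

{"fn": "step_arm", "kwargs": {
  "moves": [
    [[0,-0.05,0,0,0]]
  ]
}}

```text
t: 23.55
eef_pos: [0.5548, 0.0732, 0.0429]
ee_rot: [-0.188, -3.135, 0.0]
ft_force: [-1.1, 0.0, -0.6]
opening: 0.004
grip_force: 0.7
```

{"fn": "step_arm", "kwargs": {
  "moves": [
    [[0,-0.05,0,0,0]]
  ]
}}

```text
t: 23.63
eef_pos: [0.5559, 0.073, 0.043]
ee_rot: [-0.188, -3.135, 0.0]
ft_force: [-0.9, 1.1, 0.1]
opening: 0.004
grip_force: 0.7
```

{"fn": "step_arm", "kwargs": {
  "moves": [
    [[0,-0.05,0,0,0]]
  ]
}}

```text
t: 23.72
eef_pos: [0.557, 0.0729, 0.043]
ee_rot: [-0.188, -3.136, 0.0]
ft_force: [-1.8, 0.0, -0.4]
opening: 0.001
grip_force: 0.7
```

Sliding drag here averages about 1.4 N, so the target is about 11.5 N.

{"fn": "step_arm", "kwargs": {
  "moves": [
    [[0,-0.05,0,0,0]]
  ]
}}

```text
t: 23.8
eef_pos: [0.5573, 0.0728, 0.043]
ee_rot: [-0.188, -3.134, -0.0]
ft_force: [-5.0, 0.6, 1.5]
opening: 0.0
grip_force: 2.1
```

{"fn": "step_arm", "kwargs": {
  "moves": [
    [[0,-0.05,0,0,0],[0,0,0,0,0]]
  ]
}}

```text
t: 23.97
eef_pos: [0.5572, 0.0728, 0.043]
ee_rot: [-0.187, -3.132, -0.0]
ft_force: [-3.4, 0.2, 2.8]
opening: -0.0
grip_force: 2.4
```

{"fn": "step_arm", "kwargs": {
  "moves": [
    [[0,-0.05,0,-0.01,0],[0,0,0,0,0]]
  ]
}}

```text
t: 24.13
eef_pos: [0.5573, 0.0728, 0.043]
ee_rot: [-0.187, -3.13, -0.0]
ft_force: [-6.8, 0.2, 1.5]
opening: -0.002
grip_force: 3.1
```

{"fn": "step_arm", "kwargs": {
  "moves": [
    [[0,-0.05,0,-0.01,0],[0,0,0,0,0]]
  ]
}}

```text
t: 24.3
eef_pos: [0.5573, 0.0728, 0.043]
ee_rot: [-0.187, -3.128, -0.0]
ft_force: [-6.8, 0.5, 2.0]
opening: 0.0
grip_force: 3.7
```

{"fn": "step_arm", "kwargs": {
  "moves": [
    [[0,-0.06,0,-0.015,0],[0,-0.06,0,-0.015,0],[0,0,0,0,0]]
  ]
}}

```text
t: 24.55
eef_pos: [0.5573, 0.0728, 0.0431]
ee_rot: [-0.186, -3.122, -0.0]
ft_force: [-10.4, 0.4, 3.4]
opening: 0.005
grip_force: 5.1
```

{"fn": "step_arm", "kwargs": {
  "moves": [
    [[0,-0.03,0,-0.01,0],[0,0,0,0,0],[0,0,0,0,0]]
  ]
}}

```text
t: 24.8
eef_pos: [0.5572, 0.0728, 0.0431]
ee_rot: [-0.186, -3.121, -0.0]
ft_force: [-11.4, 1.5, 2.3]
opening: 0.004
grip_force: 5.4
```

{"fn": "step_arm", "kwargs": {
  "moves": [
    [[0,-0.03,0,-0.03,0],[0,0,0,0,0],[0,0,0,0,0]]
  ]
}}

```text
t: 25.05
eef_pos: [0.5572, 0.0728, 0.0432]
ee_rot: [-0.186, -3.12, -0.0]
ft_force: [-10.9, 0.6, -0.8]
opening: -0.004
grip_force: 5.4
```

{"fn": "step_arm", "kwargs": {
  "moves": [
    [[0,0,0,0,0],[0,0,0,0,0],[0,0,0,0,0],[0,0,0,0,0],[0,0,0,0,0],[0,0,0,0,0]]
  ]
}}

```text
t: 25.55
eef_pos: [0.5572, 0.0728, 0.0432]
ee_rot: [-0.186, -3.12, -0.0]
ft_force: [-11.1, 0.3, -0.5]
opening: -0.002
grip_force: 5.4
```

{"fn": "step_arm", "kwargs": {
  "moves": [
    [[0,0,0,0,0],[0,0,0,0,0],[0,0,0,0,0],[0,0,0,0,0],[0,0,0,0,0],[0,0,0,0,0]]
  ]
}}

```text
t: 26.05
eef_pos: [0.5572, 0.0728, 0.0432]
ee_rot: [-0.186, -3.12, -0.0]
ft_force: [-11.6, 0.2, -0.6]
opening: -0.002
grip_force: 5.4
```

{"fn": "step_arm", "kwargs": {
  "moves": [
    [[0,0,0,0,0],[0,0,0,0,0],[0,0,0,0,0],[0,0,0,0,0],[0,0,0,0,0],[0,0,0,0,0]]
  ]
}}

```text
t: 26.55
eef_pos: [0.5573, 0.0728, 0.0432]
ee_rot: [-0.186, -3.12, -0.0]
ft_force: [-10.3, 0.6, -0.8]
opening: 0.004
grip_force: 5.4
```

{"fn": "step_arm", "kwargs": {
  "moves": [
    [[0,-0.025,0,0,0],[0,0,0,0,0],[0,0,0,0,0],[0,0,0,0,0],[0,0,0,0,0],[0,0,0,0,0],[0,0,0,0,0],[0,0,0,0,0]]
  ]
}}

```text
t: 27.22
eef_pos: [0.5573, 0.0728, 0.0432]
ee_rot: [-0.186, -3.119, -0.0]
ft_force: [-11.6, 1.0, 0.6]
opening: 0.001
grip_force: 5.8
```

{"fn": "step_arm", "kwargs": {
  "moves": [
    [[0,0,0,0,0],[0,0,0,0,0],[0,0,0,0,0],[0,0,0,0,0],[0,0,0,0,0],[0,0,0,0,0],[0,0,0,0,0],[0,0,0,0,0]]
  ]
}}

```text
t: 27.88
eef_pos: [0.5572, 0.0728, 0.0432]
ee_rot: [-0.186, -3.119, -0.0]
ft_force: [-11.8, 0.6, 1.1]
opening: -0.0
grip_force: 5.8
```

{"fn": "step_arm", "kwargs": {
  "moves": [
    [[0,0.15,0,0,0],[0,0.2,0,0,0],[0,0.5,0,0,0],[0,1,0,0,0],[0,1,0,0,0],[0,0.5,0,-0.5,0],[0,0,0,-1,0],[0,0,0,-1,0]]
  ]
}}

```text
t: 28.55
eef_pos: [0.4992, 0.0799, 0.0954]
ee_rot: [0.188, 3.134, -0.0]
ft_force: [0.7, -0.3, 0.4]
opening: -0.003
grip_force: 0.0
```

{"fn": "step_arm", "kwargs": {
  "moves": [
    [[0,0,0,-1,0],[0,0,0,-1,0],[0,0,0,-1,0],[0,0,0,-1,0],[0,1,0,-1,0],[0,1,0,0,0],[0,0,0,0,0],[0,0,0,0,0]]
  ]
}}

```text
t: 29.22
eef_pos: [0.4598, 0.0847, 0.1958]
ee_rot: [0.187, 3.132, -0.0]
ft_force: [0.7, -1.4, 0.8]
opening: 0.0
grip_force: 0.0
```

```bash
python3 - <<'E'
from h import *
s,M=st(); t=get_image('top'); w=get_image('scene'); cv2.imwrite('pics/t8.png',t)
cv2.imwrite('pics/c8.png',np.hstack([cv2.resize(t[80:260,95:395],None,fx=1.6,fy=1.6),cv2.resize(w[135:275,250:370],None,fx=288/140,fy=288/140)]))
E
```

```text
t 29.22 p [0.4598 0.0847 0.1958] x [-0.993  0.119 -0.004] yaw_x 173.16 F [ 0.68 -1.43  0.83] op 0.0 g 0.0 q [-0.06  0.39  1.87 -0.    0.87 -1.51]
```

View pics/c8.png

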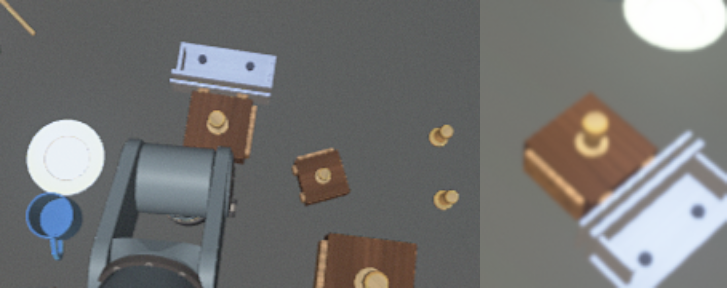

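The strips stand against the plate: the block is parallel to it at crop (220,122), with the broad pad facing right. The cup, saucer and pawns are undisturbed and the tool is clear. I hand the job in.

```bash
python3 -c "
from rig import env
print(env.finish_job())"
```

```text
the job is handed in; nothing more can be done
None
```

Job handed in at 29 s: the broad pad, then the two strips, were each pressed on the plate for over a second at roughly 10 N net (12–13 N peak push); the bookend stands with its strips against the plate and the bystanders look undisturbed.

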